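# Isolate the sole press, clamp a shoe last in it, and restore power

## Task

Switch the sole press off at its isolator (red handle's white pointer to the red dot), then set the green shoe last down, without dropping it, flat on the press bed between the rails with its toe towards the fixed toe stop. With the power still off, turn the black clamp knob clockwise until it clicks over and stays, so that the jaw closes on the last; finally switch the isolator back on (pointer to the green dot) and leave the glue can, hammer and polish tin where they are.

Things in the scene. Friction and masses are not known exactly. Their poses are not given: they have to be found in the camera images.
- isolator_box: Grey power isolator box, 120 x 120 mm, 70 mm high, yellow plate on top, fixed to the bench left or right of the press; origin at the centre of its underside, z up. On its top a red dot lies towards its +y edge (off) and a green dot towards its +x edge (on).
- isolator (a joint): Angle of the red handle on the isolator box, vertical axis: 0 = off, 1.571 = on (start), a stop at each. Rises clockwise seen from above; on to off is anticlockwise. An over-centre mechanism holds it at either stop (about 0.2 N m to start it, falling to nothing half way): let go past half way it snaps to the far stop, before that it springs back.
- isolator_grip (a point): On the handle's axis, 100 mm above the bench, the height to grip. The handle is a red upright wing 74 mm long, 16 thick, 34 high, centred on the axis, from 81 to 115 mm above the bench, on a black hub (radius 26 mm); box top at 72 mm. The point turns with it: x along the wing to the end with the white pointer line, z up. Pointer along the box's +y at off, +x at on.
- press: Blue last clamp of the sole press, fixed, x from -170 (knob end, near the robot) to +135 mm (toe stop end), 130 mm wide, base 25 mm high; origin at the underside. Toe stop: wall, face at x = +110, top 60 mm above the bench. Steel rails at x -20 to +100, inner faces y = +-41, rise 18 mm above the bed. Knob housing: x -168 to -98, 110 wide, top 70 mm above the bench.
- bed (a point): Point on the cork-coloured bed, 25 mm above the bench, where the middle of the clamped last comes to lie (x = +29 mm of the press); axes as the press, x to the toe stop. Toe stop face at x = +81 mm from here; jaw face at -100.5 mm open, -80.5 mm closed. Loading with the last's middle at x = -10 mm leaves equal room at both ends.
- jaw (a joint): Travel in m of the jaw (dark steel block, orange face 80 mm wide, 1 to 37 mm above the bed): 0 = open, 0.020 = closed, towards the toe stop. Driven by the clamp knob in proportion to its angle; pushes the last along against the toe stop.
- clamp_knob (a joint): Angle of the clamp knob: 0 = open (start), 1.35 = clamped, a stop at each. Rises clockwise seen from above. An over-centre detent resists up to the click at 0.8 rad (0.25 N m at 0, falling to nothing at 0.8; plus sliding the last); past it the knob snaps to 1.35 and stays; let go before, it springs back.
- knob_grip (a point): On the clamp knob's axis, 98 mm above the bench, the height to grip; at x = -133 mm, y = 0 of the press. The knob is a black upright wing 70 mm long, 16 thick, 34 high, from 79 to 113 mm above the bench, on a steel hub (radius 26 mm). The point turns with it: x along the wing to the end with the yellow line, along the press's +x at 0; z up.
- last: Green plastic shoe last, loose, 160 mm long, 60 wide, 0.25 to 0.5 kg, standing on its flat sole on the bench beside the press, on the other side from the isolator; origin at the underside, mid length; x heel to toe, z up. Grasp across its upright ankle block: 34 mm wide (y), x from -60 to +4 mm, top 94 mm above the sole. The instep slopes from there to the round toe.
- last_grip (a point): Point to grip in the ankle block, 28 mm behind the last's middle, 70 mm above its sole; axes as the last.
- last_toe (a point): Toe end of the last at sole level, 80 mm ahead of its origin.
- last_heel (a point): Heel end of the last at sole level, 80 mm behind its origin.
- glue_can: Bystander: can with a yellow label, 70 mm across, 100 mm high; origin at the underside. Leave alone.
- hammer: Bystander: hammer 200 mm long lying on the bench beyond the work. Leave alone.
- polish_tin: Bystander: flat red tin, 76 mm across, 28 mm high, on the robot's side of the work, to its left; origin at the underside. Leave alone.
Mind the look-alikes: they are no part of the job. There is more than one size of the isolator_box; the one meant has the size given above.

How it is judged (in metres and radians):
On the way, in this order (a step that is already met when the one before it is completed fails the run):
1. the isolator handle is turned to off (within 0.12 rad) (value of joint isolator below 0.12 rad), for 0.2 s.
2. with the isolator off and the clamp open, the last stands on the bed, let go, toe towards the stop (value of joint isolator below 0.12 rad and value of joint clamp_knob below 0.6 rad and y of last_toe in the frame of bed between -0.012 and 0.012 m and y of last_heel in the frame of bed between -0.012 and 0.012 m and z of last_toe in the frame of bed between -0.004 and 0.006 m and z of last_heel in the frame of bed between -0.004 and 0.006 m and x of last_toe in the frame of bed between 0.055 and 0.086 m and contact force between the fingers and last below 0.3 N and linear speed of last below 0.03 m/s), for 0.2 s.
3. with the isolator off, the clamp knob has clicked over and the last is clamped (value of joint isolator below 0.12 rad and value of joint clamp_knob above 1.25 rad and y of last_toe in the frame of bed between -0.012 and 0.012 m and y of last_heel in the frame of bed between -0.012 and 0.012 m and z of last_toe in the frame of bed between -0.004 and 0.006 m and z of last_heel in the frame of bed between -0.004 and 0.006 m and x of last_toe in the frame of bed between 0.074 and 0.086 m), for 0.2 s.
4. the isolator is turned back on (within 0.12 rad) (value of joint isolator above 1.45 rad and value of joint clamp_knob above 1.25 rad), for 0.2 s.
At the end, for the whole second after the job is handed in: Isolator on (above 1.45 rad); clamp knob past its click (above 1.25 rad), jaw above 18 mm; last flat on the bed (toe and heel within 6 mm of it), toe within 7 mm of the stop, toe and heel within 12 mm of the bed's middle line, at rest and let go (all of step 4 and value of joint jaw above 0.018 m and y of last_toe in the frame of bed between -0.012 and 0.012 m and y of last_heel in the frame of bed between -0.012 and 0.012 m and z of last_toe in the frame of bed between -0.004 and 0.006 m and z of last_heel in the frame of bed between -0.004 and 0.006 m and x of last_toe in the frame of bed between 0.074 and 0.086 m and contact force between the fingers and last below 0.3 N and linear speed of last below 0.03 m/s); the robot touches nothing.
It fails at once if the glue can is moved more than 30 mm (distance of glue_can from where it was at the start of the episode above 0.03 m).
It fails at once if the hammer is moved more than 30 mm (distance of hammer from where it was at the start of the episode above 0.03 m).
It fails at once if the polish tin is moved more than 30 mm (distance of polish_tin from where it was at the start of the episode above 0.03 m).
It fails at once if the last is dropped (falls free faster than 0.6 m/s) (contact force between anything else and last below 0.2 N and linear speed of last above 0.6 m/s).
It also fails if it takes over 72 s, if anything falls off the work surface, if the arm or the gripper's body presses on something with over 40 N, if the wrist force passes 120 N, or if a joint passes its speed limit or range.

## Robot

A 6-joint arm with a two-finger parallel gripper is mounted at the origin on the work surface. World frame = base frame: x ahead of the robot, y to its left, z up, the work surface at z = 0. Lengths are in mm, angles in rad, forces in N, time in s.
With the tool pointing down it reaches from about 425 to 1125 mm from the base axis. Payload 14.9 kg.
Tool frame: the origin (TCP) lies midway between the tips of the shut fingers; the grasp point (between the pads) lies 19 mm behind it (bot.grip_depth is the z of the grasp point in the tool frame, in mm); z points along the fingers, y is the line along which they close (so a half turn about z gives the same grasp; the last joint's range is limited). The gripper opens to 91 mm and grips with 3 to 60 N. Pads are 32 mm wide; open, the fingers measure 118 mm over their backs; the gripper's body (76 mm by 178 mm) begins 60 mm behind the grasp point.
Start: joints at [1.201, 0.379, 1.734, -0, 1.028, -0.033], TCP at [231.336, 660.683, 213.932] pointing down, gripper open.
Joint ranges: [-2.77, 2.77], [-0.74, 2.19], [0, 2.66], [-1.06, 4.2], [0.31, 2.87], [-3.08, 3.08]. Speed limits (rad/s): [1.89, 1.89, 2.39, 3.14, 3.14, 3.14].

## Interface

Orientations are given as a unit quaternion [x, y, z, w].
In Python, from bench import bot gives the robot as it stands. Calls block until the motion is done:
- bot.move_pose(position, orientation): joint-space move of the TCP to a pose.
- bot.move_l(position, ori=None, rate=150, threshold=None): straight line of the TCP; ori=None keeps the orientation; rate is the mean speed in mm/s. With threshold (N) it stops when the force on the tool has changed by that much, and returns True; else False.
- bot.movej(angles): joint-space move.
- bot.open_gripper() and bot.close_gripper(f_grip=None): open the fingers fully, or close them until they stop; f_grip is the grip in N (None keeps the last).
- bot.wait(seconds).
- bot.inverse_kinematics(position, orientation): joint angles nearest the present ones, or None.
- bot.read_state(): the state.
- bot.get_image(name): name is "scene" or "top" or "wrist"; returns the picture (384x512x3 uint8, red, green, blue); there is no depth.
- bot.camera_info(name): a dict with "K" (3x3 intrinsics, pixels), "D" ([k1, k2, p1, p2, k3] as OpenCV has them; the pictures are not rectified), "world_to_cam" (4x4, takes a point from world to camera coordinates). Camera axes: x right, y down, z forward; pixel columns grow to the right and rows downward; lengths in mm; the calibration is good to about 2 mm. A picture is of the moment at which its call begins: read the wrist's pose just before it. camera_info takes no time and is no camera call; for the wrist camera it gives the pose at the moment of the call.
A pose or a line that the arm cannot do raises bot.Unreachable and nothing moves.
- bot.sign_off(): hands the job in; it is judged then, once.
The state is a dict: "time": time; "joint_pos": joint angles; "qd": joint speeds; "joint_torque": joint torques, N m; "tool_pos": TCP position; "orientation": TCP orientation; "ft_force": force on the tool from outside, world axes, zero at the start; "ft_torque": the same for the moment, N m; "gripper_width": opening from 0.0 (shut) to 1.0 (fully open); "grasp_force": force on a finger pad.
Only numpy, scipy, OpenCV 4.12 (cv2) and the standard library are available. Lean on these libraries where they do the work, as an engineer would, in place of code of your own. Each camera call takes 0.05 s, during which the arm holds its last target. There are 200 camera calls.

## Working session

There is one attempt and no reset: what is moved stays moved. The work goes in short steps, each a Python script; the robot and the scene stay as the last script left them, time stands still between calls to the robot, and variables do not carry over. Pictures are saved under pics/ and viewed, at most 11 in all, crops included, and the job is handed in when it is done.

```bash
ls; mkdir -p pics; python3 - <<'E'
from bench import bot
import cv2
for n in ("top","scene"):
    im=bot.get_image(n); cv2.imwrite(f"pics/{n}0.png",im[:,:,::-1])
    c=bot.camera_info(n); print(n,c["K"],c["D"],c["world_to_cam"])
s=bot.read_state(); print(s["time"],s["tool_pos"],s["orientation"],bot.grip_depth)
E
```

```text
pics
top [[358.58059065   0.         255.23250387]
 [  0.         358.58059065 193.40986969]
 [  0.           0.           1.        ]] [-0.06970815  0.          0.          0.          0.        ] [[-3.52434435e-03 -9.99974547e-01  6.20349693e-03 -3.26265290e+01]
 [-9.84981833e-01  2.40049634e-03 -1.72641323e-01  5.08304868e+02]
 [ 1.72622037e-01 -6.71877925e-03 -9.84965223e-01  9.40895544e+02]
 [ 0.00000000e+00  0.00000000e+00  0.00000000e+00  1.00000000e+00]]
scene [[362.09083883   0.         255.8812341 ]
 [  0.         362.09083883 187.13625261]
 [  0.           0.           1.        ]] [-0.09071223  0.          0.          0.          0.        ] [[-1.60500761e-01  9.86958003e-01 -1.23857366e-02  1.25180188e+02]
 [ 7.43229066e-01  1.12588877e-01 -6.59495489e-01 -3.16836006e+02]
 [-6.49499854e-01 -1.15054967e-01 -7.51606475e-01  1.45560869e+03]
 [ 0.00000000e+00  0.00000000e+00  0.00000000e+00  1.00000000e+00]]
0.1 [231.20687278 660.35831056 213.37447908] [ 1.67602402e-01  9.85854564e-01 -4.52453119e-04 -9.76504687e-05] -18.8
```

View pics/top0.png

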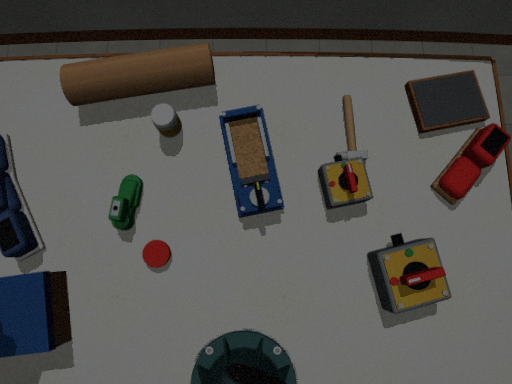

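View pics/scene0.png

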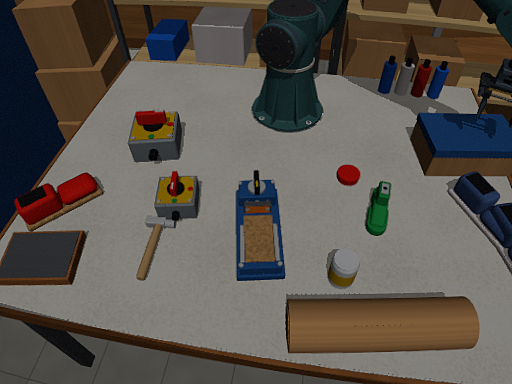

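The top view shows two isolator boxes, near (345,182) and (410,275). The press is at about (252,160), the last at (126,202), the tin at (157,254), the can at (166,120) and the hammer at (350,130). Next I'll enlarge the crops.

```bash
python3 - <<'E'
import cv2
im=cv2.imread("pics/top0.png")
cv2.imwrite("pics/c1.png",cv2.resize(im[140:320,300:460],None,fx=3.3,fy=3.3,interpolation=cv2.INTER_CUBIC))
a=cv2.resize(im[95:225,205:295],None,fx=4.4,fy=4.4,interpolation=cv2.INTER_CUBIC)
b=cv2.resize(im[160:250,95:165],None,fx=5.5,fy=5.5,interpolation=cv2.INTER_CUBIC)
import numpy as np
c=np.zeros((600,800,3),np.uint8); c[:a.shape[0],:a.shape[1]]=a; c[:b.shape[0],400:400+b.shape[1]]=b
cv2.imwrite("pics/c2.png",c)
E
```

```text
(no output)
```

View pics/c1.png

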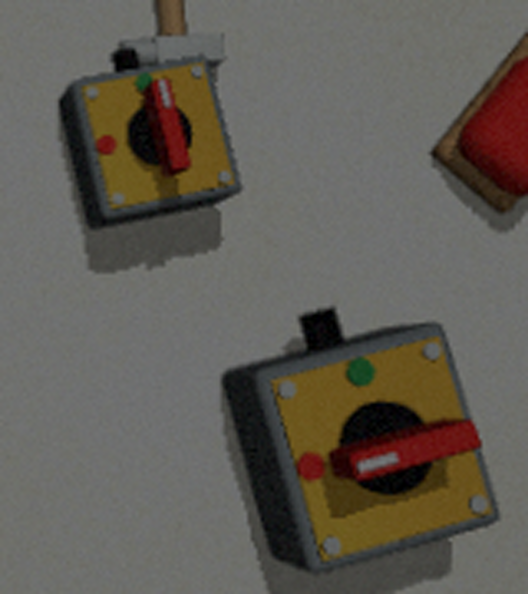

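View pics/c2.png

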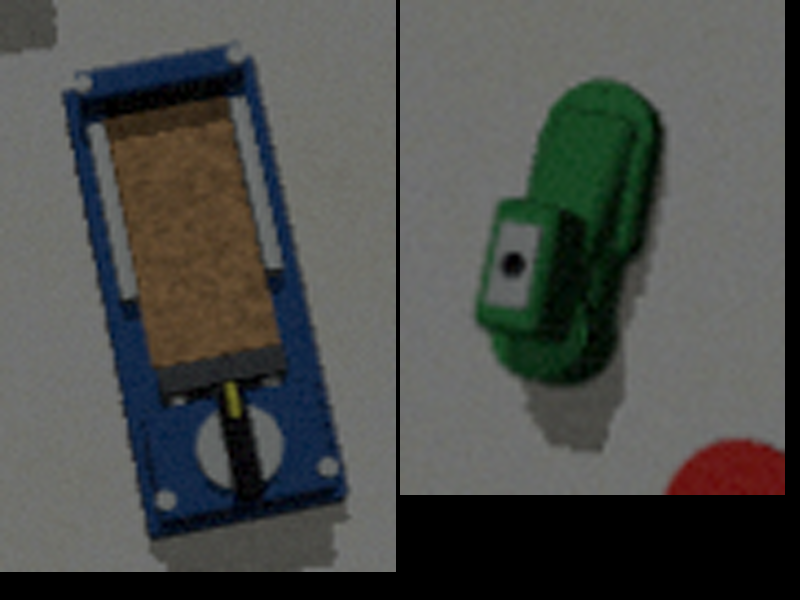

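Isolator candidates: A is at top-view (348,181), smaller, with its pointer at green (on). B is at (415,278), larger, with its pointer at red (off). A fits the description: it starts on, and I'll check its 120 mm size numerically. The crop also shows the press rails, knob hub and ankle block clearly.

```bash
cat > h.py <<'E'
from bench import bot
import numpy as np, cv2
from scipy.spatial.transform import Rotation as R
def unproj(n,px,z,c=None):
    c=c or bot.camera_info(n); T=np.array(c["world_to_cam"]); K=np.array(c["K"]);D=np.array(c["D"])
    px=np.atleast_2d(np.array(px,float)); z=np.broadcast_to(z,len(px))
    u=cv2.undistortPoints(px[:,None],K,D)[:,0]
    d=np.c_[u,np.ones(len(u))]@T[:3,:3]; o=-T[:3,:3].T@T[:3,3]
    return o+d*((z-o[2])/d[:,2])[:,None]
def proj(n,P,c=None):
    c=c or bot.camera_info(n); T=np.array(c["world_to_cam"])
    return cv2.projectPoints(np.array(P,float),cv2.Rodrigues(T[:3,:3])[0],T[:3,3],np.array(c["K"]),np.array(c["D"]))[0][:,0]
def down(a):  # tool pointing down, tool x axis at heading a in world
    ca,sa=np.cos(a),np.sin(a)
    return R.from_matrix(np.array([[ca,sa,0],[sa,-ca,0],[0,0,-1]])).as_quat()
E
python3 - <<'E'
from h import *
np.set_printoptions(suppress=True,precision=1)
def crop(p,s,o): return np.array(p)/s+np.array(o)
def side(q): return [np.linalg.norm(q[i]-q[(i+1)%4]) for i in range(4)]
A=unproj("top",crop([(75,84),(207,58),(240,188),(105,215)],3.3,(300,140)),70)
B=unproj("top",crop([(258,372),(440,322),(497,518),(318,572)],3.3,(300,140)),100)
print("A",A,side(A),A.mean(0),"B z~100",side(B))
v=A[0]+A[1]-A[2]-A[3]; print("A heading",np.degrees(np.arctan2(v[1],v[0])))
W=unproj("top",crop([(158,82),(178,172)],3.3,(300,140)),115); print("wing",W, W.mean(0))
r=unproj("top",crop([(103,122),(137,298),(232,97),(268,270)],4.4,(205,95)),43);print("rails",r,np.linalg.norm(r[0]-r[1]),np.linalg.norm(r[2]-r[3]),np.linalg.norm(r[0]-r[2]))
print("hub",unproj("top",crop([(240,448)],4.4,(205,95)),76),"knob ends",unproj("top",crop([(231,383),(250,500)],4.4,(205,95)),113))
print("last plate",unproj("top",crop([(513,263)],5.5,(95-400/5.5,160)),94), unproj("top",crop([(500,200),(555,213),(530,330),(480,320)],5.5,(95-400/5.5,160)),94))
print("toe",unproj("top",crop([(603,78),(662,130)],5.5,(95-400/5.5,160)),20))
E
```

```text
A [[ 580.5 -218.    70. ]
 [ 602.9 -329.7   70. ]
 [ 493.2 -350.7   70. ]
 [ 471.4 -238.5   70. ]] [np.float64(113.84930906304443), np.float64(111.75268809766291), np.float64(114.34728156123084), np.float64(111.08323786366589)] [ 537.  -284.2   70. ] B z~100 [np.float64(152.89188752105179), np.float64(154.9636119403088), np.float64(148.66371807292202), np.float64(155.69084911418958)]
A heading 10.732315242596892
wing [[ 570.7 -274.9  115. ]
 [ 498.6 -287.1  115. ]] [ 534.6 -281.   115. ]
rails [[713.7  41.8  43. ]
 [595.6  18.9  43. ]
 [730.7 -42.1  43. ]
 [613.9 -64.5  43. ]] 120.26798109108132 119.00195422667201 85.58117991559317
hub [[493.4 -45.3  76. ]] knob ends [[525.8 -39.6 113. ]
 [456.9 -50.2 113. ]]
last plate [[462.2 331.   94. ]] [[492.5 339.2  94. ]
 [486.2 312.1  94. ]
 [430.3 320.9  94. ]
 [435.  345.3  94. ]]
toe [[569.2 318.4  20. ]
 [541.5 285.9  20. ]]
```

Measured at z=70, A's sides are about 113 mm (rounded 120 mm box) and B's over 150, so A is the isolator. The rails measure 120 long and 85 apart, and the hub agrees with the rail-derived knob axis to 1 mm. Next I'll take wrist pictures over the last and over the isolator.

```bash
python3 - <<'E'
from h import *
import pickle
def snap(name,p,a):
    bot.move_pose(p,down(np.radians(a))); bot.wait(0.3)
    c=bot.camera_info("wrist"); cv2.imwrite(f"pics/{name}.png",bot.get_image("wrist")[:,:,::-1])
    pickle.dump(c,open(name+".pkl","wb")); s=bot.read_state(); print(s["time"],s["tool_pos"],s["joint_pos"])
snap("wl",[470,325,260],172.5)
snap("wi",[536,-283,260],10.5)
a=cv2.imread("pics/wl.png");b=cv2.imread("pics/wi.png")
c=cv2.resize(np.vstack([a,b]),None,fx=.78,fy=.78); cv2.imwrite("pics/w2.png",c)
E
```

```text
1.9833 [469.85184066 325.30959709 259.9199794 ] [ 5.64792418e-01  1.22998614e-01  1.96792326e+00  2.22989778e-05
  1.05080969e+00 -8.75579122e-01]
4.525 [ 536.09344331 -282.77471449  259.98495899] [-5.23840380e-01  1.80699939e-01  1.90057616e+00  1.26414885e-05
  1.06038170e+00  8.63261235e-01]
```

View pics/w2.png

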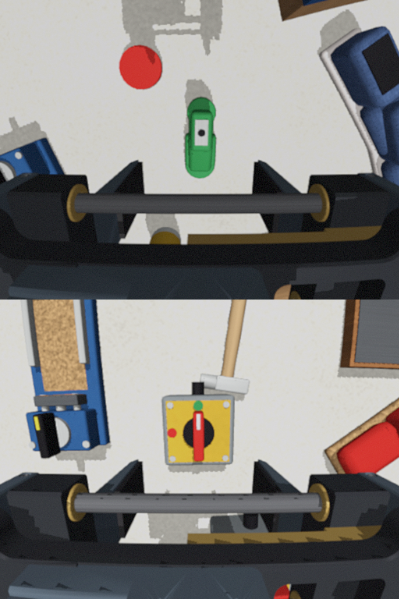

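The wrist pictures show the last upright and alone, with its plate at about (202,131) and toe down-image, and isolator A with its wing at (198,432). I'll refine both with masks.

```bash
python3 - <<'E'
from h import *
import pickle
np.set_printoptions(suppress=True,precision=1)
def big(m):
    n,l,s,c=cv2.connectedComponentsWithStats(m.astype(np.uint8)); i=1+np.argmax(s[1:,4]); return (l==i).astype(np.uint8),c[i],s[i]
def rect(m):
    cs=max(cv2.findContours(m,cv2.RETR_EXTERNAL,cv2.CHAIN_APPROX_NONE)[0],key=cv2.contourArea); return cv2.boxPoints(cv2.minAreaRect(cs)), cv2.convexHull(cs)[:,0]
def head(q): # long side heading
    e=[q[1]-q[0],q[2]-q[1]]; v=max(e,key=np.linalg.norm); return np.degrees(np.arctan2(v[1],v[0]))%180,[np.linalg.norm(x) for x in e]
im=cv2.imread("pics/wl.png").astype(int); c=pickle.load(open("wl.pkl","rb")); b,g,r=im[...,0],im[...,1],im[...,2]
m,ce,s=big((g>1.4*r)&(g>1.2*b)&(g>40)); box,h=rect(m); q=unproj("wrist",box,10,c); print("last outline",s,q.mean(0),head(q))
x,y,w,hh=s[:4]; sub=np.zeros_like(m); cv2.fillConvexPoly(sub,h.astype(np.int32),1)
pl=(sub==1)&(m==0)&(r>120)&(abs(r-g)<25); pm,pc,ps=big(pl); pm=cv2.morphologyEx(pm,cv2.MORPH_CLOSE,np.ones((15,15)))
pb,_=rect(pm); q=unproj("wrist",pb,94,c); print("plate",ps,q,q.mean(0),head(q))
im=cv2.imread("pics/wi.png").astype(int); c=pickle.load(open("wi.pkl","rb")); b,g,r=im[...,0],im[...,1],im[...,2]
cy,cx=np.mgrid[:384,:512]; win=(cx>205)&(cx<305)&(cy>118)&(cy<218)
m,ce,s=big(win&(r>1.8*g)&(r>70)); m=cv2.morphologyEx(m,cv2.MORPH_CLOSE,np.ones((9,9))); box,_=rect(m); q=unproj("wrist",box,115,c); print("wing",s,box,q,q.mean(0),head(q))
m,ce,s=big(win&(r>1.5*b)&(g>1.5*b)&(r>100)); m=cv2.morphologyEx(m,cv2.MORPH_CLOSE,np.ones((25,25))); box,_=rect(m); q=unproj("wrist",box,72,c); print("plate",s,q.mean(0),head(q))
E
```

```text
last outline [ 238  125   39  103 2813] [492. 328.  10.] (np.float64(171.71153169147757), [np.float64(160.29048274464236), np.float64(55.58832900064143)])
plate [250 154  17  33 472] [[441.9 325.   94. ]
 [444.4 344.1  94. ]
 [483.8 339.3  94. ]
 [481.2 319.7  94. ]] [462.8 332.   94. ] (np.float64(173.16296853848522), [np.float64(19.198488029300442), np.float64(39.663223148208914)])
wing [247 143  15  65 776] [[247. 143.]
 [261. 143.]
 [261. 207.]
 [247. 207.]] [[ 574.8 -267.1  115. ]
 [ 577.6 -282.5  115. ]
 [ 503.9 -296.7  115. ]
 [ 500.8 -280.4  115. ]] [ 539.3 -281.7  115. ] (np.float64(10.907103692175184), [np.float64(15.606285381318106), np.float64(75.11471952220757)])
plate [ 213  129   83   80 4346] [ 538. -282.   72.] (np.float64(12.636164156453361), [np.float64(102.77194660328281), np.float64(104.4044186300238)])
```

```bash
python3 - <<'E'
from h import *
import pickle
np.set_printoptions(suppress=True,precision=2)
def st(t): s=bot.read_state(); print(t,round(s["time"],2),np.array(s["tool_pos"]),np.array(s["ft_force"]),np.array(s["ft_torque"]),round(s["gripper_width"],3),round(s["grasp_force"],1))
o=down(np.radians(11)); p=[538,-282,81.5]
bot.move_pose([538,-282,160],o); bot.move_l(p,o,rate=120,threshold=15); st("down")
bot.close_gripper(40); st("grip")
j=np.array(bot.read_state()["joint_pos"]); j[5]-=np.pi/2+0.02; bot.movej(j); bot.wait(.2); st("turned")
bot.open_gripper(); st("open"); bot.wait(.2)
s=bot.read_state(); bot.move_l([538,-282,260],rate=250); bot.wait(.2)
c=bot.camera_info("wrist"); cv2.imwrite("pics/wi2.png",bot.get_image("wrist")[:,:,::-1]); pickle.dump(c,open("wi2.pkl","wb")); st("up")
E
```

```text
down 5.82 [ 538.54 -282.29   82.3 ] [ 0.52  0.44 -0.24] [-0.06  0.14 -0.01] 1.002 0.0
grip 6.95 [ 538.24 -282.95   81.58] [ 0.61 -8.7  -3.69] [-1.44  0.07  0.48] 0.173 40.0
turned 8.57 [ 539.27 -283.65   81.61] [ 8.31 -6.21 -9.  ] [-0.95 -1.09 -0.94] 0.175 40.1
open 9.77 [ 538.24 -282.95   81.56] [ 0.67 -0.03 -0.2 ] [-0.05  0.08 -0.01] 1.0 0.0
up 11.08 [ 537.58 -281.77  258.72] [-0.68  0.12 -1.04] [-0.09  0.05 -0.04] 1.001 0.0
```

View pics/wi2.png

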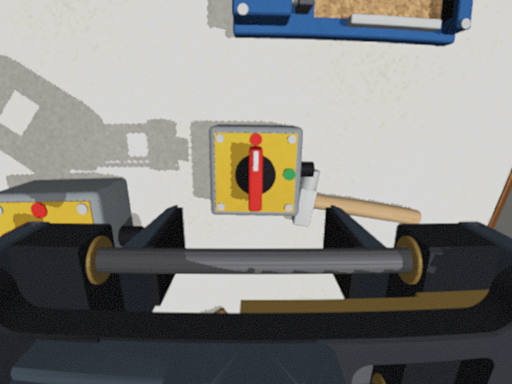

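The pointer is now on the red dot at (255,140), so the isolator is off. Next is one wrist picture of the press to refine its pose before I fetch the last.

```bash
python3 - <<'E'
from h import *
import pickle
bot.move_pose([530,-38,300],down(np.radians(11))); bot.wait(.2)
c=bot.camera_info("wrist"); im=bot.get_image("wrist")[:,:,::-1]; cv2.imwrite("pics/wp.png",im); pickle.dump(c,open("wp.pkl","wb")); print(bot.read_state()["time"])
# overlay model from the first estimate
th=np.radians(11.0); k=np.array([493.5,-45.0]); o=k+133*np.array([np.cos(th),np.sin(th)])
def W(x,y,z): return [o[0]+x*np.cos(th)-y*np.sin(th),o[1]+x*np.sin(th)+y*np.cos(th),z]
print("press origin",o)
P=[W(x,y,43) for x in(-20,100) for y in(-41,41)]+[W(-133,0,113)]+[W(110,0,60)]+[W(-168,s*55,70) for s in (-1,1)]
pp=proj("wrist",P,c); print(pp.round(1).tolist())
im=cv2.resize(im[:290],None,fx=1.56,fy=1.56,interpolation=cv2.INTER_CUBIC).copy()
for u in pp: cv2.drawMarker(im,(int(u[0]*1.56),int(u[1]*1.56)),(255,0,255),cv2.MARKER_CROSS,8,1)
cv2.imwrite("pics/wp2.png",im)
E
```

```text
13.075
press origin [624.0564154  -19.62240361]
[[281.8, 111.5], [226.1, 111.5], [283.5, 23.3], [224.4, 23.3], [254.0, 198.9], [254.0, 11.2], [290.4, 212.7], [217.6, 212.8]]
```

View pics/wp2.png

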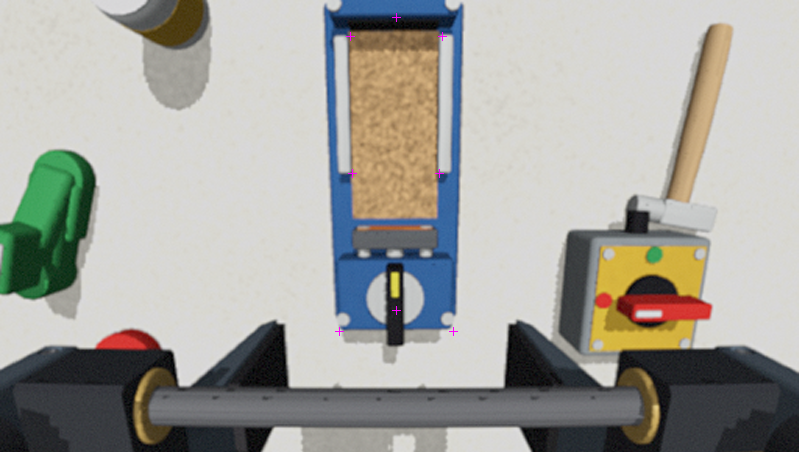

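The model marks agree with the picture to 1–2 px: rails, toe stop at (396,17), and housing corners at (340,330) and (453,330). Now the last: grip it and carry it over the press.

```bash
cat >> h.py <<'E'
TH=np.radians(11.0); O=np.array([624.0,-19.2])
def W(x,y,z): return [O[0]+x*np.cos(TH)-y*np.sin(TH),O[1]+x*np.sin(TH)+y*np.cos(TH),z]
np.set_printoptions(suppress=True,precision=2)
def st(t): s=bot.read_state(); print(t,round(s["time"],2),np.array(s["tool_pos"]),np.array(s["ft_force"]),np.array(s["ft_torque"]),round(s["gripper_width"],3),round(s["grasp_force"],1))
E
python3 - <<'E'
from h import *
import pickle
o=down(np.radians(172.6))
bot.move_pose([462.5,331.5,160],o); print(bot.move_l([462.5,331.5,51.5],o,rate=120,threshold=15)); st("down")
bot.close_gripper(30); st("grip")
bot.move_l([462.5,331.5,185],o,rate=120); st("lift")
bot.move_pose(W(-9,0,185),down(TH+np.pi)); bot.wait(.3); st("over press")
c=bot.camera_info("wrist"); cv2.imwrite("pics/wo.png",bot.get_image("wrist")[:,:,::-1])
cv2.imwrite("pics/top1.png",bot.get_image("top")[:,:,::-1]);cv2.imwrite("pics/scene1.png",bot.get_image("scene")[:,:,::-1])
a=cv2.imread("pics/wo.png");b=cv2.imread("pics/scene1.png")[130:300,200:420]
b=cv2.resize(b,None,fx=2.3,fy=2.3); 
v=np.vstack([a[:200],b[:, :506].copy() if b.shape[1]==512 else cv2.resize(b,(512,395))]); cv2.imwrite("pics/v.png",v)
E
```

```text
False
down 15.97 [462.91 331.77  52.13] [-0.6   0.27  0.4 ] [-0.01  0.01 -0.03] 0.997 0.0
grip 16.79 [462.48 331.46  51.48] [-0.67 -1.16  0.82] [-0.13 -0.02 -0.06] 0.468 30.0
lift 18.06 [462.09 331.21 184.19] [-0.44 -0.48 -3.72] [-0.02  0.09  0.04] 0.463 30.0
over press 19.79 [615.15 -20.38 185.01] [-0.82 -0.5  -3.55] [-0.01  0.1  -0.  ] 0.472 30.0
```

View pics/v.png

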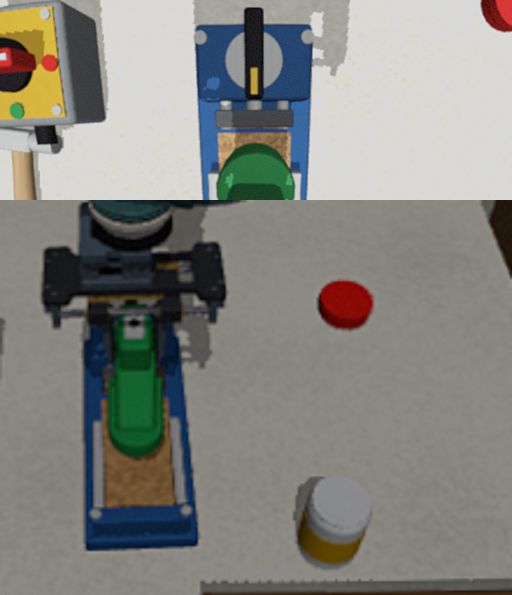

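The last is held level with its toe towards the stop: heel at (256,180), knob at (254,50), aligned with the press. Lowering it now.

```bash
python3 - <<'E'
from h import *
o=down(TH+np.pi)
print(bot.move_l(W(-9,0,84),o,rate=110,threshold=10)); st("near")
print(bot.move_l(W(-9,0,74.5),o,rate=15,threshold=4)); st("touch")
bot.wait(.2); bot.open_gripper(); bot.wait(.2); st("open")
bot.move_l(W(-9,0,200),o,rate=150); bot.wait(.2); st("up")
bot.move_pose(W(-133,0,200),o); bot.wait(.2)
a=bot.get_image("wrist")[:,:,::-1]; t=bot.get_image("top")[95:225,205:295,::-1]
cv2.imwrite("pics/top2.png",bot.get_image("top")[:,:,::-1]); cv2.imwrite("pics/scene2.png",bot.get_image("scene")[:,:,::-1])
s=bot.get_image("scene")[170:290,215:305,::-1]
f=lambda x,h:cv2.resize(x,None,fx=h/x.shape[0],fy=h/x.shape[0],interpolation=cv2.INTER_CUBIC)
cv2.imwrite("pics/v2.png",np.hstack([f(t,500),f(s,500)])); cv2.imwrite("pics/w3.png",a)
E
```

```text
False
near 21.01 [615.73 -20.98  84.71] [ 0.5   0.09 -3.57] [0.08 0.02 0.02] 0.464 30.0
True
touch 21.53 [615.2  -20.97  76.38] [-1.24 -0.84  7.06] [ 0.03  0.23 -0.01] 0.464 30.0
open 22.8 [614.5  -20.89  75.8 ] [-0.15  0.84 -0.25] [ 0.06 -0.02  0.  ] 1.001 0.0
up 23.98 [614.72 -20.91 199.07] [ 0.2  -0.5   0.15] [ 0.04 -0.02  0.01] 0.999 0.0
```

View pics/v2.png

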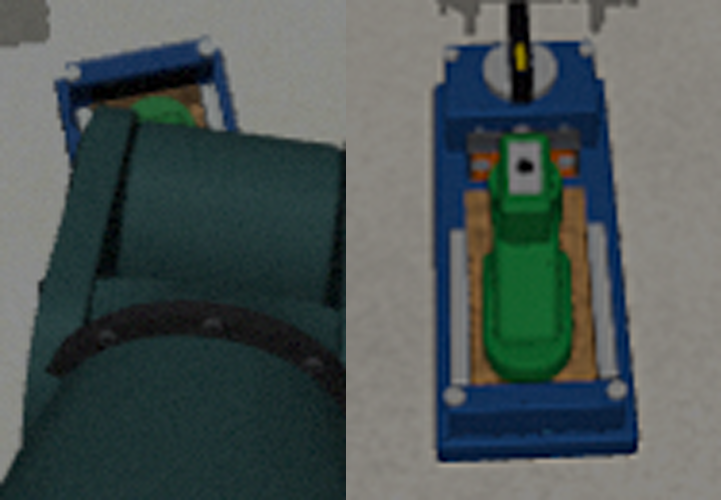

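The touch height of 76.4 matches the 76.2 expected on the bed. The last stands square between the rails, clear of the jaw and the stop. Now the knob.

```bash
python3 - <<'E'
from h import *
o=down(TH+np.pi); k=W(-133,0,79.5)
print(bot.move_l(k,o,rate=110,threshold=15)); st("down")
bot.close_gripper(45); st("grip")
j=np.array(bot.read_state()["joint_pos"]); print(j[5]); j[5]+=1.37; bot.movej(j); bot.wait(.3); st("turned")
bot.open_gripper(); bot.wait(.2); st("open")
bot.move_l(W(-133,0,200),rate=200); bot.wait(.2)
bot.move_pose([538,-283,200],down(np.radians(101))); bot.wait(.2); st("iso")
t=bot.get_image("top")[95:225,205:295,::-1]; s=bot.get_image("scene")[170:290,215:305,::-1]; w=bot.get_image("wrist")[:,:,::-1]; cv2.imwrite("pics/w4.png",w)
f=lambda x,h:cv2.resize(x,None,fx=h/x.shape[0],fy=h/x.shape[0],interpolation=cv2.INTER_CUBIC)
cv2.imwrite("pics/v3.png",np.hstack([f(t,500),f(s,500)]))
E
```

```text
False
down 26.23 [493.87 -44.63  80.06] [-0.28  0.03  0.46] [ 0.02 -0.   -0.02] 0.996 0.0
grip 27.37 [493.37 -44.26  79.49] [0.3  5.34 1.07] [ 0.92 -0.03  0.2 ] 0.173 45.0
-1.9001300867304112
turned 28.91 [494.7  -42.05  79.58] [13.35 36.22 -8.43] [ 6.34 -2.05  1.2 ] 0.174 45.2
open 30.31 [493.38 -44.25  79.49] [ 0.15  0.3  -0.09] [-0.1   0.04 -0.04] 0.999 0.0
iso 32.42 [ 538.16 -281.77  200.14] [-0.74 -0.09 -0.79] [-0.04  0.01 -0.01] 1.0 0.0
```

View pics/v3.png

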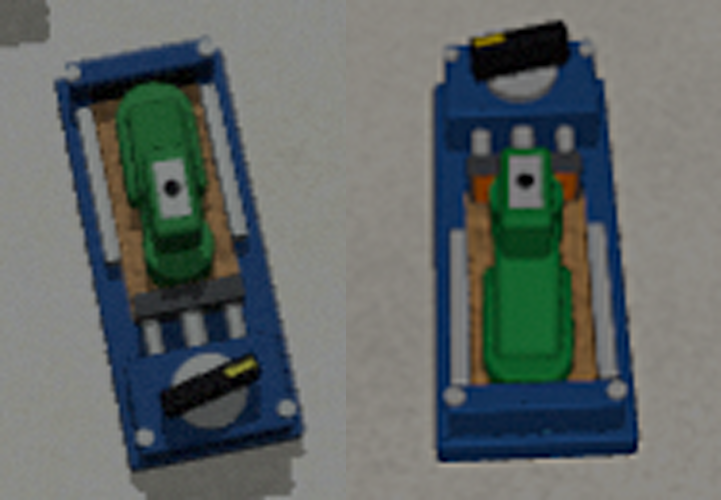

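The knob has clicked over, with the yellow end at (240,370) and staying there. The jaw is out and the last is hard against the toe stop. Now the isolator back on.

```bash
python3 - <<'E'
from h import *
o=down(np.radians(101))
print(bot.move_l([538,-283,81.5],o,rate=110,threshold=15)); st("down")
bot.close_gripper(40); st("grip")
j=np.array(bot.read_state()["joint_pos"]); j[5]+=np.pi/2+.02; bot.movej(j); bot.wait(.3); st("turned")
bot.open_gripper(); bot.wait(.2); st("open")
bot.move_l([538,-283,260],rate=200); bot.wait(.2); st("up")
w=bot.get_image("wrist")[:300,:,::-1]; s=bot.get_image("scene")[120:300,110:380,::-1]
cv2.imwrite("pics/v4.png",np.vstack([w,cv2.resize(s,(512,300))[:300]]))
E
```

```text
False
down 33.79 [ 538.44 -283.25   82.18] [ 0.01 -0.44 -0.02] [-0.07  0.04 -0.02] 1.004 0.0
grip 34.92 [ 539.05 -282.94   81.58] [ 8.78  2.57 -5.79] [ 0.39 -1.32  0.22] 0.175 40.0
turned 36.64 [ 539.09 -282.89   81.57] [ 1.29  2.3  -1.68] [ 0.4  -0.23  1.35] 0.176 40.4
open 38.04 [ 539.03 -282.93   81.55] [-0.42  0.57 -0.4 ] [-0.05  0.19 -0.  ] 0.997 0.0
up 39.28 [ 537.63 -282.79  258.91] [-0.29 -0.05  0.83] [-0.01  0.1   0.05] 1.0 0.0
```

View pics/v4.png

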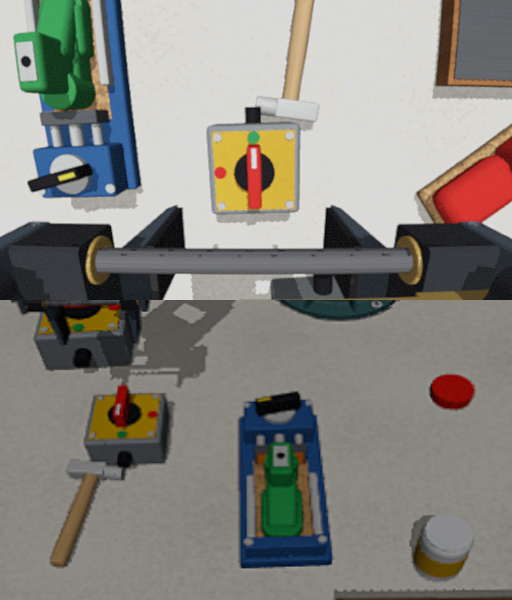

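The pointer is on the green dot at (253,138), the clamp is closed, and the can, hammer and tin have not moved. Handing in.

```bash
python3 -c "
from bench import bot
print(bot.sign_off())"
```

```text
the job is handed in; nothing more can be done
None
```

The job is handed in: by the pictures, the last is clamped against the toe stop, the isolator was off while it was loaded and clamped and is on again, and the can, hammer and tin are where they were; the sign-off returned no verdict.

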